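# Lock a control box with a square panel key

## Task

Lock the grey control box: take the yellow-handled square key out of the wooden block, feel lightly for the recessed square socket of the lock in the door, push the key fully home and turn it clockwise (seen from above) until the lock comes up against its stop, never forcing it. Then draw the key straight out, stand it back upright in the hole it came from and let go. Leave the other keys and everything else on the bench as they are.

Things in the scene. Friction and masses are not known exactly. Their poses are not given: they have to be found in the camera images.
- key_grip (a point): Middle of the yellow handle of the square key, a T-handled steel panel key, 90 mm tall, 90 g, standing upright, shank down, in a hole of the wooden block. The handle is a flat wing 48 mm long (x axis), 12 mm thick (y axis), 30 mm high; z points up along the key. Under it: neck 13 mm across, 10 mm high; barrel 24 mm across, 18 mm high, whose underside rests on the block; then the shank.
- key_tip (a point): Middle of the flat end of the square key's shank, 75 mm below the handle's middle, same axes. The shank is 10 x 10 mm square (sides along x and y), 32 mm long, its tip all but sharp-edged (0.3 mm bevel).
- bezel (a point): Middle of the top of the steel ring round the lock, fixed to the box (axes of the box): 37 mm across, bore 25.6 mm, 5 mm above the door. Inside, 8 mm below this point, is the flat face of the brass rotor with the square socket. The ring is only trim: the rotor is clamped firmly but not exactly in its middle, so the middle of the socket can lie up to 3 mm off this point along x and along y.
- lock (a joint): Angle of the rotor (rad), growing clockwise seen from above, 0.1 to 0.5 at the start; hard stop at 1.571, box locked. At 0 the socket's sides are parallel to the box's. Socket: 11.2 mm square, 18 mm deep (key fully home: tip 26 mm below the ring's top), flat bottom, sharp edges; the key fits four ways, with 0.12 rad of play each way. Turns stiffly, 0.06 N m, and stays where left.
- box: The control box, fixed, lying on its back: light grey steel, 200 mm (x) by 300 mm (y), door on top at 120 mm; origin in the middle of its underside. The lock is 68 mm from the middle towards -x. On the door also a red stop button (144 mm high) and two pilot lamps (134 mm), over 100 mm from the lock.
- block: Wooden block, fixed, 58 mm (x) by 200 mm (y), 42 mm high, origin in the middle of its underside; three round holes 18 mm across, 38 mm deep, in a row along y, 65 mm apart, a key in each, handles within 0.3 rad of the row's direction. The wanted key may be in any of them.
- red_key_grip (a point): Middle of the handle of the triangular key, red, otherwise shaped like the square key; not to be used or moved.
- black_key_grip (a point): Middle of the handle of the double-bit key, black, otherwise shaped like the square key; not to be used or moved.
- orange_can: Orange spray can, 53 mm across, 130 mm high, origin under its middle.
- violet_can: Violet spray can, 53 mm across, 130 mm high, origin under its middle.
- jar: Small white jar with red lid, 64 mm across, 62 mm high, origin under its middle.
- tape: Roll of tan tape lying flat, 104 mm across, 48 mm high, origin under its middle.
- driver: Yellow screwdriver lying on the bench, about 200 mm long.
Things that resemble listed ones, but are neither listed nor needed, are in the scene too. Leave any pink look-alike of the part that bears key_grip alone.

How it is judged:
By the outcome, as a careful person would: the job done as asked, in the order asked, and still so for the second after the job is handed in, with the robot touching nothing.
It also fails if it takes over 72 s, if anything falls off the work surface, if the arm or the gripper's body presses on something with over 40 N, if the wrist force passes 120 N, or if a joint passes its speed limit or range.

## Robot

A 7-joint arm with a two-finger parallel gripper is mounted at the origin on the work surface. World frame = base frame: x ahead of the robot, y to its left, z up, the work surface at z = 0. Lengths are in m, angles in rad, forces in N, time in s.
With the tool pointing down it reaches from about 0.425 to 0.875 m from the base axis. Payload 4.7 kg.
Tool frame: the origin (TCP) lies at the very end of the fingers, on their centre line; the grasp point (between the pads) lies 19 mm behind it; z points along the fingers, y is the line along which they close (so a half turn about z gives the same grasp; the last joint's range is limited). The gripper opens to 87 mm and grips with 3 to 60 N. Pads are 19 mm wide; open, the fingers measure 117 mm over their backs; the gripper's body (75 mm by 190 mm) begins 51 mm behind the grasp point.
Start: joints at [1.206, 0.321, -0.07, 1.45, 0.023, 1.371, -0.057], TCP at [0.24, -0.604, 0.223] pointing down, gripper open.
Joint ranges: [-2.86, 2.86], [-0.3, 2.09], [-1.38, 1.24], [0.06, 2.45], [-1.56, 4.7], [0.09, 2.05], [-2.69, 2.69]. Speed limits (rad/s): [2.57, 2.57, 3.14, 3.14, 3.14, 3.14, 3.14].

## Interface

Orientations are given as a rotation vector (axis times angle).
In Python, from bench import ctrl, imaging, ticket gives the robot as it stands.
- The arm moves only by the tool jog_arm, never from a script. Its argument "rows" is text: rows parted by semicolons, each of 7 numbers parted by spaces: the shift along the tool's x, y, z in cm, then the turn, a rotation vector about the tool's x, y, z in rad, then the closure, from -1 (fully open) to 1 (shut), so that 0 is half open. A call has 1 to 5 rows; each row shifts and turns the commanded pose from where the row before left it, along the tool's axes as they then stand; what a row does not reach is not made up. A row lasts 1/8 s, in which the tool goes at most 62.5 mm and 10.7 degrees, less where a joint would pass 70% of its speed; a pose out of reach is approached as far as the arm can. A call with a gripper value outside its range is refused whole. The fingers move at their own pace and stop on an object; "force" is the grip in N (left out, the last holds). Time passes only in rows, so rows that do not move let the fingers close. It gives the time, the measured TCP pose, the force, the opening and the grip force at its end, in the units of the state.
- ctrl.get_state(): the state, without advancing time (a new reading comes with each control period).
- imaging.get_image(name): name is "side" or "top" or "wrist"; returns a dict with "img" (384x512x3 uint8, blue, green, red), "vertical_fov" (degrees; the focal length in pixels is half the picture's height over the tangent of half this angle, whatever the lens; pixels are square), "cx", "cy" (the principal point, pixels), "origin" and "orientation" of the camera in the world. Camera axes: x right, y down, z forward; pixel columns grow to the right and rows downward; lengths in m; the calibration is good to about 2 mm. A picture is of the moment at which its call begins. There is no depth.
- ticket.close_job(): hands the job in; it is judged then, once.
The state is a dict: "time": time; "joint_positions": joint angles; "qd": joint speeds; "joint_torque": joint torques, N m; "position": TCP position; "tool_rot": TCP orientation; "ft_force": force on the tool from outside, world axes, zero at the start; "torque": the same for the moment, N m; "grip_width": opening from 0.0 (shut) to 1.0 (fully open); "grip_force": force on a finger pad.
Only numpy, scipy, OpenCV 4.12 (cv2) and the standard library are available. Lean on these libraries where they do the work, as an engineer would, in place of code of your own. Each camera call takes 0.05 s, during which the arm holds its last target. There are 200 camera calls.

## Working session

There is one attempt and no reset: what is moved stays moved. The work goes in short steps, Python scripts to look and compute and a tool call to move; the robot and the scene stay as the last step left them, time stands still between calls to the robot, and variables do not carry over. Pictures are saved under pics/ and viewed, at most 10 in all, crops included, and the job is handed in when it is done.

Besides the shell and the picture viewer there is one more tool, called after ">>>" as name(argument=value, ...) on one line, values as JSON. jog_arm: Moves the arm, as the interface text tells. Its arguments: {"type":"object","properties":{"rows":{"type":"string"},"force":{"type":"number"}},"required":["rows"]}

```bash
mkdir -p pics; cat > h.py <<'E'
import numpy as np, cv2
from scipy.spatial.transform import Rotation as R
from bench import ctrl, imaging, ticket
def get(n,save=None):
    d=imaging.get_image(n)
    if save: cv2.imwrite('pics/'+save,d['img'])
    return d
def M(o):
    o=np.array(o,float)
    if o.shape==(3,3): return o
    return R.from_rotvec(o).as_matrix() if o.size==3 else R.from_quat(o).as_matrix()
def f(d): return d['img'].shape[0]/2/np.tan(np.radians(d['vertical_fov'])/2)
def ray(d,u,v):
    return M(d['orientation'])@np.array([(u-d['cx'])/f(d),(v-d['cy'])/f(d),1])
def onz(d,u,v,z):
    o=np.array(d['origin']);r=ray(d,u,v);return o+r*(z-o[2])/r[2]
def proj(d,p):
    c=M(d['orientation']).T@(np.array(p)-np.array(d['origin']));return c[:2]/c[2]*f(d)+[d['cx'],d['cy']]
E
python3 - <<'E'
from h import *
a=get('top','top0.png');b=get('side','side0.png');c=get('wrist')
for d in(a,b,c): print({k:v for k,v in d.items() if k!='img'})
cv2.imwrite('pics/ab.png',cv2.resize(np.vstack([a['img'],b['img']]),None,fx=.78,fy=.78))
cv2.imwrite('pics/t.png',cv2.resize(a['img'],(800,600),interpolation=cv2.INTER_CUBIC))
cv2.imwrite('pics/s.png',cv2.resize(b['img'],(800,600),interpolation=cv2.INTER_CUBIC))
print(ctrl.get_state())
E
```

```text
{'vertical_fov': 50.60375761423962, 'cx': 263.3874345665959, 'cy': 187.36673193358882, 'origin': array([ 0.46691916, -0.12145077,  1.11230046]), 'orientation': array([-2.12693599,  2.1844213 , -0.12672073])}
{'vertical_fov': 42.673869406830924, 'cx': 244.79731482239816, 'cy': 199.11183628681061, 'origin': array([ 0.16073399, -1.17749808,  0.81197927]), 'orientation': array([-2.08785358,  0.41343068, -0.2308505 ])}
{'vertical_fov': 60.440176961696615, 'cx': 248.71043291461177, 'cy': 192.49587456210395, 'origin': array([ 0.30787062, -0.57570888,  0.38289282]), 'orientation': array([ 2.41053108, -1.63202483, -0.22350917])}
{'time': 0.15, 'joint_positions': array([ 1.20610528,  0.32163483, -0.07006383,  1.45141176,  0.02261945,
        1.37082464, -0.05686961]), 'qd': array([-0.00039754, -0.00249805, -0.00106438, -0.00332401, -0.00105082,
       -0.00017693, -0.00053867]), 'joint_torque': array([-5.26558470e-04, -4.91798794e+01, -4.04670993e-01, -3.12875819e+01,
       -6.40050089e-02,  4.05062980e-02,  1.13472197e-04]), 'position': array([ 0.24014496, -0.60354377,  0.22171571]), 'tool_rot': array([-3.08398923e+00, -5.91241993e-01,  6.16653917e-04]), 'ft_force': array([-0.09270767,  0.09137979, -0.05155499]), 'torque': array([ 0.03101071, -0.00942701,  0.01597762]), 'grip_force': 0.0, 'grip_width': 1.0034436290374986}
```

View pics/t.png

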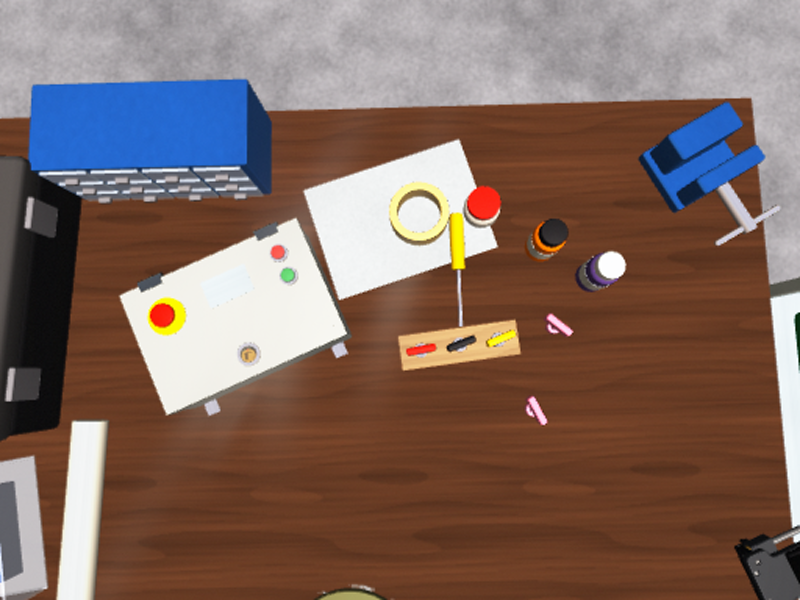

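View pics/s.png

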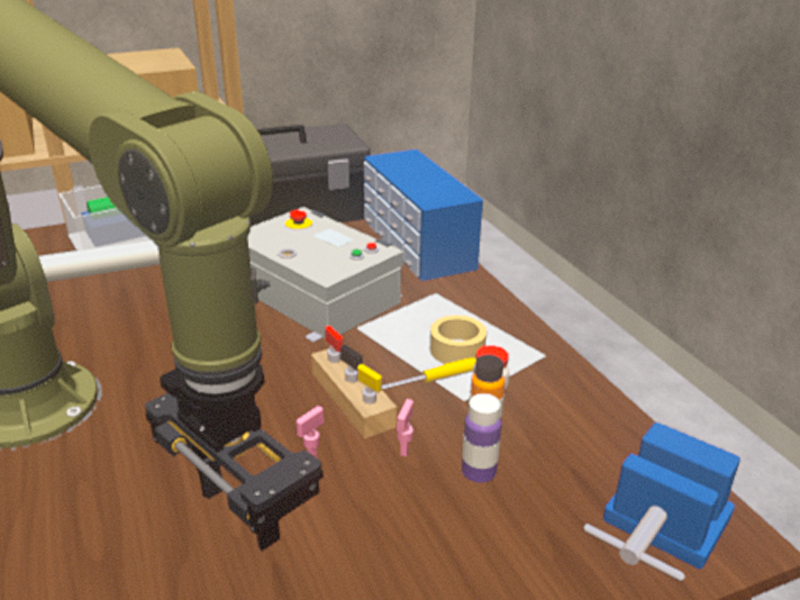

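The top view shows three keys in the block: red (421,350), black (461,344) and yellow (502,338), all in 800x600 pixels. The other candidates are the yellow screwdriver (458,240), which is lying on the bench, and the pink look-alikes (559,324) and (537,410). The key in the block with the yellow handle fits the description. The lock ring is at (249,354), on the box's robot side.

```bash
python3 - <<'E'
from h import *
a=get('top');b=get('side')
def mask(d,col,box):
    hsv=cv2.cvtColor(d['img'],cv2.COLOR_BGR2HSV)
    lo,hi=col
    m=cv2.inRange(hsv,lo,hi);k=np.zeros_like(m);x0,y0,x1,y1=[int(t/1.5625) for t in box];k[y0:y1,x0:x1]=1
    return m*k
for d,boxs in ((a,(480,322,525,356)),(b,(352,360,390,395))):
    m=mask(d,((20,120,90),(35,255,255)),boxs)
    ys,xs=np.nonzero(m); c=cv2.minAreaRect(np.c_[xs,ys].astype(np.float32))
    print(len(xs),c,xs.mean(),ys.mean())
    print('onz .1',onz(d,*c[0],.1),'onz .085',onz(d,*c[0],.085))
    p=cv2.boxPoints(c); print(np.array([onz(d,*q,.1)[:2] for q in p]).round(4))
for n,(u,v) in dict(red=(421,350),black=(461,344)).items(): print(n,onz(a,u/1.5625,v/1.5625,.1))
for uv in [(398,337),(516,320),(520,354),(403,370)]: print('blk',onz(a,uv[0]/1.5625,uv[1]/1.5625,.042).round(4))
for uv in [(120,296),(297,219),(347,333),(167,414)]: print('box',onz(a,uv[0]/1.5625,uv[1]/1.5625,.12).round(4))
print('bezel',onz(a,249/1.5625,354/1.5625,.125), 'side',onz(b,287/1.5625,253.5/1.5625,.125))
c1=cv2.resize(a['img'][200:245,250:340],None,fx=8,fy=8,interpolation=cv2.INTER_CUBIC)
c2=cv2.resize(a['img'][205:245,140:180],(225,225),interpolation=cv2.INTER_CUBIC)
out=np.zeros((360+225,720,3),np.uint8);out[:360]=c1;out[360:,:225]=c2
out[360:,240:690]=cv2.resize(b['img'][145:185,145:225],(450,225),interpolation=cv2.INTER_CUBIC)
cv2.imwrite('pics/c1.png',out)
E
```

```text
98 ((320.2069396972656, 215.9827423095703), (5.120952129364014, 19.30204963684082), 66.80140686035156) 320.18367346938777 216.03061224489795
onz .1 [ 0.51602276 -0.25740423  0.1       ] onz .085 [ 0.51675036 -0.25941876  0.085     ]
[[ 0.5131 -0.2327]
 [ 0.5308 -0.2776]
 [ 0.519  -0.2821]
 [ 0.5013 -0.2372]]
188 ((235.95587158203125, 241.07351684570312), (20.236831665039062, 10.804409980773926), 30.963754653930664) 236.0212765957447 241.0904255319149
onz .1 [ 0.50899145 -0.27392571  0.1       ] onz .085 [ 0.51632854 -0.25488922  0.085     ]
[[ 0.484  -0.2611]
 [ 0.5105 -0.2297]
 [ 0.5339 -0.2867]
 [ 0.5075 -0.3157]]
red [ 0.49950096 -0.13062186  0.1       ]
black [ 0.5073232  -0.19448589  0.1       ]
blk [ 0.5242 -0.093   0.042 ]
blk [ 0.5476 -0.2929  0.042 ]
blk [ 0.4903 -0.297   0.042 ]
blk [ 0.4688 -0.1001  0.042 ]
box [0.5964 0.3424 0.12  ]
box [0.7129 0.062  0.12  ]
box [ 0.5284 -0.0155  0.12  ]
box [0.4109 0.2641 0.12  ]
bezel [0.49957815 0.13657023 0.125     ] side [0.49760754 0.13196557 0.125     ]
```

View pics/c1.png

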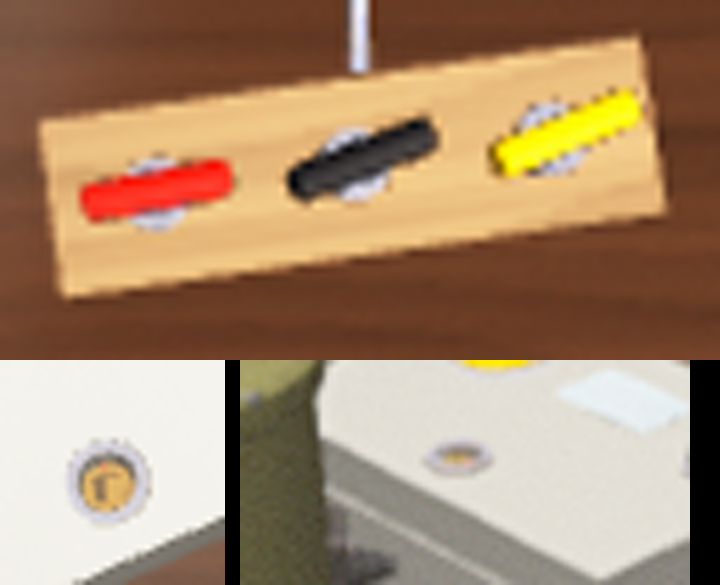

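The crop confirms it: the upright yellow-handled key is at the right end of the block, near (565,135) in the crop, and the rotor with its dark socket is inside the ring on the box. I'm moving above the key.

>>> jog_arm(rows="3 -1.7 0 0 0 0 -1;4.5 -2.6 0 0 0 0 -1;4.5 -2.6 0 0 0 0 -1;4.5 -2.6 0 0 0 0 -1;4.5 -2.6 0 0 0 0 -1", force=20)

```text
time: 0.88
position: [0.3915, -0.4124, 0.2226]
tool_rot: [3.085, 0.591, 0.0]
ft_force: [0.0, -0.4, 0.8]
grip_width: 1.0
grip_force: 0.0
```

>>> jog_arm(rows="4.5 -2.6 0 0 0 0 -1;4.5 -2.6 0 0 0 0 -1;4.5 -2.6 0 0 0 0 -1;3 -1.6 0 0 0 0 -1;1 -0.4 0 0 0 0 -1")

```text
time: 1.5
position: [0.5184, -0.2556, 0.2226]
tool_rot: [-3.084, -0.598, -0.001]
ft_force: [-0.8, -0.6, -0.3]
grip_width: 1.0
grip_force: 0.0
```

>>> jog_arm(rows="0 0 0 0 0 -0.17 -1;0 0 0 0 0 -0.18 -1;0 0 0 0 0 -0.18 -1;0 0 0 0 0 -0.18 -1;0 0 0 0 0 -0.18 -1")

```text
time: 2.12
position: [0.5159, -0.2602, 0.2224]
tool_rot: [2.527, 1.866, -0.002]
ft_force: [0.1, -0.6, -0.5]
grip_width: 0.999
grip_force: 0.0
```

>>> jog_arm(rows="0 0 0 0 0 -0.18 -1;0 0 0 0 0 -0.18 -1;0 0 0 0 0 -0.18 -1;0 0 0 0 0 -0.14 -1;0 0 0 0 0 0 -1")

```text
time: 2.75
position: [0.5161, -0.2599, 0.2224]
tool_rot: [-1.77, -2.595, 0.001]
ft_force: [0.9, -0.1, -1.2]
grip_width: 1.001
grip_force: 0.0
```

```bash
cat >> h.py <<'E'
def st():
    s=ctrl.get_state();Rm=R.from_rotvec(s['tool_rot']).as_matrix()
    return s,np.array(s['position']),Rm,np.arctan2(Rm[1,0],Rm[0,0])
def togo(p,psi=None):
    """world target -> tool shift cm, turn about tool axes (tool straight down at yaw psi)"""
    s,q,Rm,y=st(); psi=y if psi is None else psi
    T=R.from_rotvec([0,0,psi]).as_matrix()@np.diag([1,-1,-1.])
    print('pos',q.round(4),'yaw',y.round(4),'shift cm',(Rm.T@(np.array(p)-q)*100).round(2),'turn',R.from_matrix(Rm.T@T).as_rotvec().round(4),'t',s['time'])
E
python3 - <<'E'
from h import *
togo([.516,-.257,.068],1.948)
print(st()[0]['joint_positions'].round(3))
w=get('wrist');cv2.imwrite('pics/w1.png',w['img'])
m=cv2.inRange(cv2.cvtColor(w['img'],cv2.COLOR_BGR2HSV),(20,130,90),(35,255,255))
for c in cv2.findContours(m,0,2)[0]:
    if cv2.contourArea(c)>200:
        r=cv2.minAreaRect(c);print(r,[onz(w,*q,.1).round(4)[:2] for q in cv2.boxPoints(r)])
print('pred',proj(w,[.516,-.257,.1]))
E
```

```text
pos [ 0.5161 -0.2599  0.2224] yaw 1.9446 shift cm [ 0.28  0.11 15.44] turn [-0.0009  0.0003 -0.0034] t 2.75
[ 0.858  0.202 -0.5    1.622  0.1    1.344  0.717]
((249.5, 182.5), (55.0, 13.0), 90.0) [array([ 0.5012, -0.2345]), array([ 0.5117, -0.2304]), array([ 0.5303, -0.2769]), array([ 0.5194, -0.2812])]
((411.009033203125, 174.69918823242188), (91.22129821777344, 22.430805206298828), 21.370624542236328) [array([ 0.6044, -0.2066]), array([ 0.6027, -0.1876]), array([ 0.6861, -0.1864]), array([ 0.6894, -0.2058])]
pred [249.35470561 184.55072692]
```

View pics/w1.png

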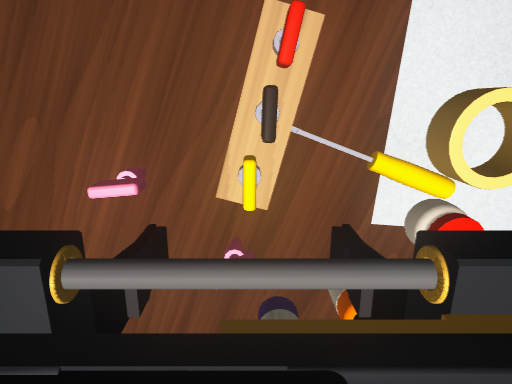

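The wrist view shows the yellow key at (249,182), aligned with the image's vertical axis and centred between the fingers. Only a small offset is needed, then I'll descend and grip.

>>> jog_arm(rows="0.2 0.1 2 0 0 0 -1;0.15 0 4 0 0 0 -1;0 0 4 0 0 0 -1;0 0 3 0 0 0 -1;0 0 1.6 0 0 0 -1")

```text
time: 3.42
position: [0.5155, -0.2548, 0.0748]
tool_rot: [-1.767, -2.595, 0.001]
ft_force: [-0.4, -0.1, 1.3]
grip_width: 0.999
grip_force: 0.0
```

>>> jog_arm(rows="0 0 0.6 0 0 0 -1;0 0 0 0 0 0 -1;0 0 0 0 0 0 0.6;0 0 0 0 0 0 0.6;0 0 0 0 0 0 0.6", force=20)

```text
time: 4.05
position: [0.5169, -0.2547, 0.0711]
tool_rot: [1.764, 2.598, -0.0]
ft_force: [-0.4, 0.3, 0.3]
grip_width: 0.744
grip_force: 0.0
```

>>> jog_arm(rows="0 0 0 0 0 0 1;0 0 0 0 0 0 1;0 0 0 0 0 0 1;0 0 0 0 0 0 1;0 0 0 0 0 0 1", force=30)

```text
time: 4.68
position: [0.5167, -0.2545, 0.0705]
tool_rot: [-1.764, -2.599, 0.0]
ft_force: [-0.6, 0.2, 0.2]
grip_width: 0.171
grip_force: 0.2
```

>>> jog_arm(rows="0 0 0 0 0 0 1;0 0 0 0 0 0 1;0 0 0 0 0 0 1;0 0 0 0 0 0 1;0 0 0 0 0 0 1")

```text
time: 5.3
position: [0.5167, -0.2545, 0.0705]
tool_rot: [-1.765, -2.599, 0.0]
ft_force: [0.2, 0.3, -1.7]
grip_width: 0.137
grip_force: 30.0
```

```bash
python3 - <<'E'
from h import *
s,q,Rm,y=st();print(q,y,s['ft_force'],s['grip_width'],s['grip_force'],Rm[:,2])
np.save('grasp.npy',np.r_[q,y])
E
```

```text
[ 0.51667632 -0.25447894  0.07051184] 1.94875922475494 [ 0.19412965  0.29796209 -1.70316356] 0.13708628024943006 29.999756931792945 [-5.23840690e-05 -3.77442280e-05 -9.99999998e-01]
```

Gripped at 30 N. I'm lifting straight up, then carrying the key over to the box, short of the ring so the camera can see it.

>>> jog_arm(rows="0 0 -1 0 0 0 1;0 0 -2.5 0 0 0 1;0 0 -4 0 0 0 1;0 0 -4 0 0 0 1;0 0 -3.5 0 0 0 1")

```text
time: 5.92
position: [0.5171, -0.2544, 0.2231]
tool_rot: [1.763, 2.598, 0.0]
ft_force: [0.1, 0.0, -1.4]
grip_width: 0.133
grip_force: 30.0
```

>>> jog_arm(rows="2 0.7 0 0 0 0 1;4 1.4 0 0 0 0 1;4.5 1.6 0 0 0 0 1;4.5 1.6 0 0 0 0 1;4.5 1.6 0 0 0 0 1")

```text
time: 6.55
position: [0.5077, -0.045, 0.2197]
tool_rot: [-1.762, -2.599, 0.001]
ft_force: [1.2, -1.2, -0.8]
grip_width: 0.136
grip_force: 30.0
```

>>> jog_arm(rows="4.5 1.6 0 0 0 0 1;4.5 1.6 0 0 0 0 1;3.5 1.2 0 0 0 0 1;1.5 0.5 0 0 0 0.14 1;0 0 0 0 0 0.14 1")

```text
time: 7.18
position: [0.5011, 0.1036, 0.2197]
tool_rot: [-2.109, -2.327, 0.001]
ft_force: [-0.3, -0.2, -1.0]
grip_width: 0.136
grip_force: 30.0
```

>>> jog_arm(rows="0 0 0 0 0 0 1;0 0 0 0 0 0 1")

```text
time: 7.42
position: [0.5022, 0.1005, 0.2201]
tool_rot: [-2.107, -2.33, 0.001]
ft_force: [0.4, -0.9, 0.3]
grip_width: 0.131
grip_force: 30.0
```

```bash
python3 - <<'E'
from h import *
togo([.4993,.1355,.2105],1.67)
w=get('wrist','w2.png'); s,q,Rm,y=st()
np.savez('w2.npz',**{k:v for k,v in w.items()},q=q,Rm=Rm)
tip=q+Rm@[0,0,.0605]
print('bezel pred',proj(w,[.4993,.1355,.125]),'tip',tip,proj(w,tip))
cv2.imwrite('pics/w2b.png',cv2.resize(w['img'][60:300,130:450],(800,600),interpolation=cv2.INTER_CUBIC))
E
```

```text
pos [0.5022 0.1005 0.2201] yaw 1.6712 shift cm [3.51 0.06 0.96] turn [-0.0009  0.0002  0.0012] t 7.425
bezel pred [249.43984185 152.96446667] tip [0.50232179 0.10032401 0.15971405] [248.70512248 210.00941146]
```

View pics/w2b.png

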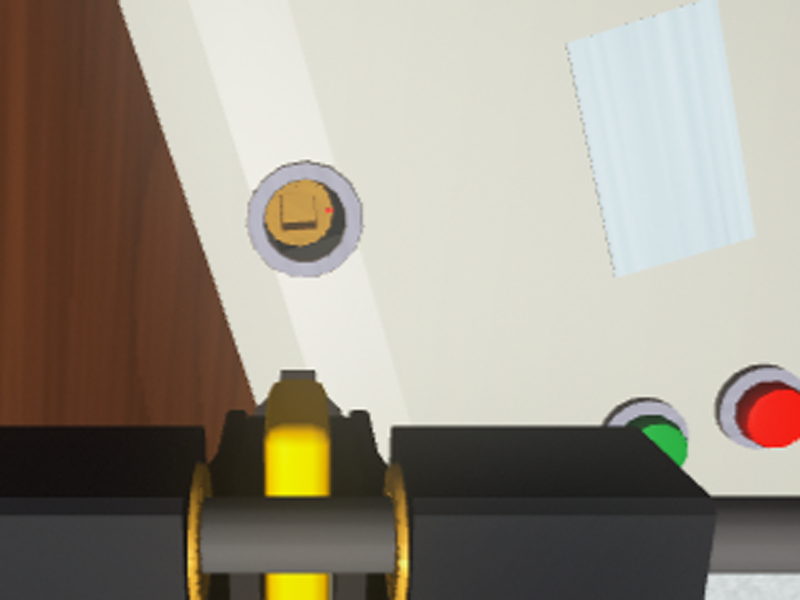

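The ring is at (305,219) in the crop and the brass rotor sits up-left of its centre. The socket covers about (280–316, 192–230), and the held shank tip shows at (298,375). I'll enlarge the socket.

```bash
python3 - <<'E'
from h import *
w=np.load('w2.npz');img=w['img'];d={k:w[k] for k in w}
cv2.imwrite('pics/w2c.png',cv2.resize(img[118:173,222:282],(655,600),interpolation=cv2.INTER_CUBIC))
hsv=cv2.cvtColor(img,cv2.COLOR_BGR2HSV)
m=cv2.inRange(hsv,(8,90,60),(30,255,255));k=np.zeros_like(m);k[120:170,222:280]=1;m*=k
cs=max(cv2.findContours(m,0,2)[0],key=cv2.contourArea)
print('rotor',cv2.minEnclosingCircle(cs))
g=cv2.inRange(hsv,(105,15,90),(150,90,255))*k
pts=np.argwhere(g)[:,::-1].astype(np.float32)
e=cv2.fitEllipse(cv2.convexHull(pts));print('ring',e,onz(d,*e[0],.125))
E
```

```text
rotor ((249.39393615722656, 144.40403747558594), 14.160624504089355)
ring ((251.57264709472656, 147.55833435058594), (44.15598678588867, 44.50536346435547), 111.19822692871094) [0.50051856 0.13986918 0.125     ]
```

View pics/w2c.png

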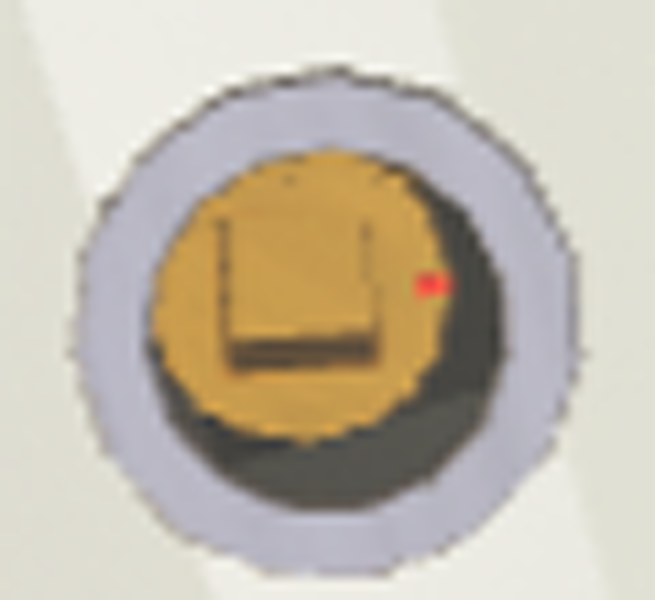

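Socket rim in the full image is centred at about (249.0,144.4), turned about 4° anticlockwise from the image axes, so θ ≈ 0.24. Next I'll measure the tip-to-socket offset within this one picture.

```bash
python3 - <<'E'
from h import *
w=np.load('w2.npz');d={k:w[k] for k in w};q,Rm=d['q'],d['Rm']
s=onz(d,249.0,144.4,.117); ring=onz(d,251.5,147.5,.125)
t0=q+Rm@[0,0,.0605]
e=onz(d,249.2,208.4,t0[2]); tip=e-Rm[:,0]*.005
print('socket',s,'ring',ring,'tip',tip,'tip in tool mm',(Rm.T@(tip-q)*1e3).round(2))
print('shift needed mm tool',(Rm.T@(s-tip)*1e3).round(2))
yaw=.4; B=np.array([[np.cos(yaw),np.sin(yaw)],[-np.sin(yaw),np.cos(yaw)]])
print('socket-ring in box mm',B@(s-ring)[:2]*1e3)
i=d['img'];cv2.imwrite('pics/x.png',i)
a=get('top');b=get('side')
for n,D in(('top',a),('side',b)):
    print(n,'tip',proj(D,tip))
hsv=cv2.cvtColor(b['img'],cv2.COLOR_BGR2HSV);m=cv2.inRange(hsv,(20,120,60),(35,255,255))
for c in cv2.findContours(m,0,2)[0]:
    if cv2.contourArea(c)>20: print(cv2.boundingRect(c))
E
```

```text
socket [0.49838678 0.14110126 0.117     ] ring [0.50045764 0.13990856 0.125     ] tip [0.50304554 0.09657701 0.15971505] tip in tool mm [-3.8   0.35 60.5 ]
shift needed mm tool [44.78 -0.18 42.71]
socket-ring in box mm [-1.44292475  1.90498179]
top tip [172.56467202 224.22945913]
side tip [188.05831848 156.51992158]
(304, 242, 17, 6)
(270, 227, 35, 18)
(287, 220, 19, 8)
(285, 203, 23, 15)
(191, 139, 9, 7)
(184, 125, 7, 16)
```

>>> jog_arm(rows="1.5 0 0.4 0 0 0 1;1.5 0 0.8 0 0 0 1;1.5 0 0.8 0 0 -0.03 1;0 0 0.7 0 0 -0.035 1;0 0 0 0 0 0 1")

```text
time: 8.2
position: [0.4979, 0.1448, 0.1927]
tool_rot: [-2.032, -2.395, 0.002]
ft_force: [-0.1, -1.0, -1.0]
grip_width: 0.134
grip_force: 30.0
```

>>> jog_arm(rows="0 0 0 0 0 0 1;0 0 0 0 0 0 1")

```text
time: 8.45
position: [0.4987, 0.1447, 0.1938]
tool_rot: [2.034, 2.393, 0.0]
ft_force: [0.7, -0.7, -0.7]
grip_width: 0.132
grip_force: 30.0
```

```bash
python3 - <<'E'
from h import *
w=get('wrist'); s,q,Rm,y=st(); print(q,y,s['time'])
np.savez('w3.npz',**w,q=q,Rm=Rm)
tip=q+Rm@[-.0038,.0003,.0605]
c=proj(w,[.4984,.1411,.117]);print('tip',tip,proj(w,tip),'socket',c)
cv2.imwrite('pics/w3.png',cv2.resize(w['img'][170:245,200:300],(800,600),interpolation=cv2.INTER_CUBIC))
E
```

```text
[0.49864473 0.14480335 0.19381108] 1.7328998716858193 8.5
tip [0.49958834 0.14109134 0.13331223] [248.7526398  214.64129741] socket [247.17978817 207.26113896]
```

View pics/w3.png

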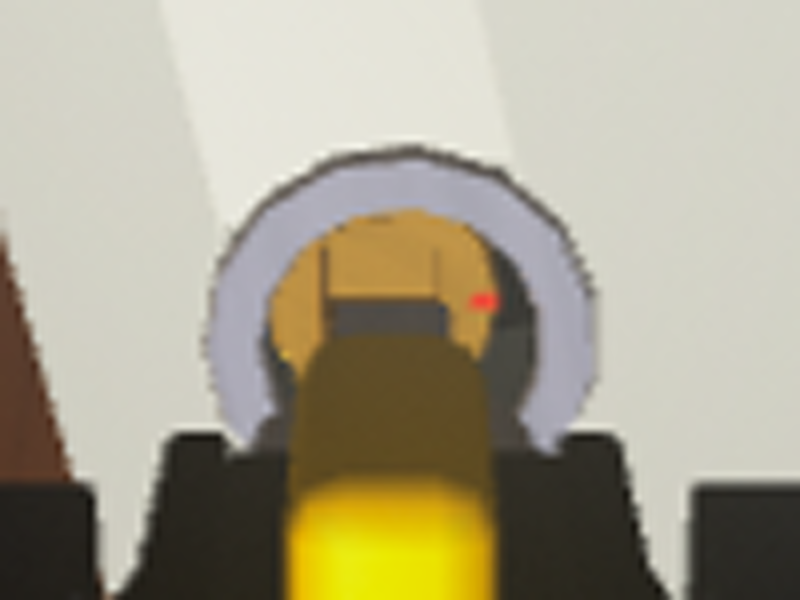

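The key is hovering over the socket. The shank spans x 328–448 and the socket 322–440 in the crop, so the tip needs to go about 0.8 mm towards −y. The yaw matches. Lowering lightly.

>>> jog_arm(rows="0 -0.08 0.4 0 0 0 1;0 0 0.4 0 0 0 1;0 0 0.4 0 0 0 1;0 0 0.2 0 0 0 1;0 0 0 0 0 0 1")

```text
time: 9.12
position: [0.4974, 0.1451, 0.1793]
tool_rot: [-2.033, -2.395, 0.001]
ft_force: [-0.7, 0.5, -0.3]
grip_width: 0.134
grip_force: 30.0
```

>>> jog_arm(rows="0 0 0.1 0 0 0 1;0 0 0.1 0 0 0 1;0 0 0.1 0 0 0 1;0 0 0 0 0 0 1")

```text
time: 9.62
position: [0.4975, 0.1449, 0.1764]
tool_rot: [2.033, 2.395, -0.0]
ft_force: [-0.2, -0.1, -1.7]
grip_width: 0.137
grip_force: 30.0
```

>>> jog_arm(rows="0 0 0.1 0 0 0 1;0 0 0.1 0 0 0 1;0 0 0.1 0 0 0 1;0 0 0 0 0 0 1")

```text
time: 10.12
position: [0.4975, 0.1449, 0.1734]
tool_rot: [2.033, 2.395, -0.0]
ft_force: [-0.2, -0.5, -1.9]
grip_width: 0.136
grip_force: 30.0
```

The tip is about 4 mm below the rotor face with no contact force, so it has entered the socket. Continuing down gently.

>>> jog_arm(rows="0 0 0.2 0 0 0 1;0 0 0.2 0 0 0 1;0 0 0.2 0 0 0 1;0 0 0.2 0 0 0 1;0 0 0 0 0 0 1")

```text
time: 10.75
position: [0.4974, 0.145, 0.1653]
tool_rot: [-2.033, -2.395, 0.001]
ft_force: [1.1, -1.5, -1.3]
grip_width: 0.134
grip_force: 30.0
```

>>> jog_arm(rows="0 0 0.15 0 0 0 1;0 0 0.15 0 0 0 1;0 0 0.1 0 0 0 1;0 0 0.05 0 0 0 1;0 0 0 0 0 0 1")

```text
time: 11.38
position: [0.4975, 0.145, 0.1609]
tool_rot: [2.033, 2.395, -0.0]
ft_force: [0.3, -1.3, -0.2]
grip_width: 0.135
grip_force: 30.0
```

>>> jog_arm(rows="0 0 0.1 0 0 0 1;0 0 0.1 0 0 0 1;0 0 0 0 0 0 1")

```text
time: 11.75
position: [0.4976, 0.1451, 0.1593]
tool_rot: [2.033, 2.395, 0.0]
ft_force: [-0.6, -1.3, 1.8]
grip_width: 0.137
grip_force: 30.0
```

>>> jog_arm(rows="0 0 0.05 0 0 0 1;0 0 0.05 0 0 0 1;0 0 0 0 0 0 1;0 0 0 0 0 0 1")

```text
time: 12.25
position: [0.4978, 0.1452, 0.1591]
tool_rot: [2.033, 2.394, 0.0]
ft_force: [-2.0, -2.5, 7.8]
grip_width: 0.13
grip_force: 30.0
```

The key is home: it bottomed out at about 8 N with the TCP at z 0.159, where 0.1595 was expected. I'll relieve the push slightly and turn clockwise about the key's axis, which lies about 3.8 mm off the TCP along −x of the tool.

>>> jog_arm(rows="0 0 -0.05 0 0 0 1;-0.002 0.038 0 0 0 0.1 1;-0.002 0.038 0 0 0 0.1 1;0 0 0 0 0 0 1")

```text
time: 12.75
position: [0.4986, 0.1448, 0.1592]
tool_rot: [2.262, 2.178, -0.0]
ft_force: [-1.9, -2.7, 5.4]
grip_width: 0.134
grip_force: 30.0
```

```bash
cat >> h.py <<'E'
def rep():
    s,q,Rm,y=st();print('t',s['time'],'pos',q.round(4),'yaw',y.round(3),'F tool',(Rm.T@s['ft_force']).round(1),'Tq tool',(Rm.T@s['torque']).round(3))
E
python3 -c "from h import *;rep()"
```

```text
t 12.75 pos [0.4986 0.1448 0.1592] yaw 1.533 F tool [-2.8 -1.8 -5.4] Tq tool [ 0.181 -0.732  0.013]
```

>>> jog_arm(rows="-0.012 0.03 0 0 0 0.1 1;-0.012 0.03 0 0 0 0.1 1;-0.002 0.038 0 0 0 0.1 1;0 0 0 0 0 0 1")

```text
time: 13.25
position: [0.4998, 0.1445, 0.1592]
tool_rot: [2.561, 1.818, 0.001]
ft_force: [-0.5, -1.9, 5.4]
grip_width: 0.134
grip_force: 30.0
```

```bash
python3 -c "from h import *;rep()"
```

```text
t 13.25 pos [0.4998 0.1445 0.1592] yaw 1.234 F tool [-2.   0.2 -5.4] Tq tool [-0.081 -0.581 -0.075]
```

>>> jog_arm(rows="-0.007 0.038 0 0 0 0.1 1;-0.007 0.038 0 0 0 0.1 1;-0.002 0.038 0 0 0 0.1 1;0 0 0 0 0 0 1")

```text
time: 13.75
position: [0.5009, 0.1439, 0.1592]
tool_rot: [2.803, 1.416, 0.002]
ft_force: [0.2, -2.7, 5.8]
grip_width: 0.132
grip_force: 30.0
```

```bash
python3 -c "from h import *;rep()"
```

```text
t 13.75 pos [0.5009 0.1439 0.1592] yaw 0.935 F tool [-2.   1.8 -5.8] Tq tool [-0.405 -0.491 -0.063]
```

>>> jog_arm(rows="-0.007 0.042 0 0 0 0.1 1;-0.007 0.042 0 0 0 0.1 1;-0.002 0.042 0 0 0 0.1 1;0 0 0 0 0 0 1")

```text
time: 14.25
position: [0.5019, 0.1429, 0.1592]
tool_rot: [2.983, 0.981, 0.003]
ft_force: [1.0, -2.0, 5.4]
grip_width: 0.132
grip_force: 30.0
```

```bash
python3 -c "from h import *;rep()"
```

```text
t 14.25 pos [0.5019 0.1429 0.1592] yaw 0.635 F tool [-0.4  2.2 -5.4] Tq tool [-0.581 -0.329 -0.017]
```

>>> jog_arm(rows="-0.002 0.045 0 0 0 0.1 1;-0.001 0.03 0 0 0 0.06 1;0 0.02 0 0 0 0.04 1;0 0 0 0 0 0 1")

```text
time: 14.75
position: [0.5023, 0.1421, 0.1592]
tool_rot: [3.067, 0.679, 0.003]
ft_force: [-0.2, -2.7, 5.4]
grip_width: 0.134
grip_force: 30.0
```

```bash
python3 -c "from h import *;rep()"
```

```text
t 14.75 pos [0.5023 0.1421 0.1592] yaw 0.436 F tool [-1.3  2.4 -5.4] Tq tool [-0.577 -0.153 -0.067]
```

>>> jog_arm(rows="0 0.016 0 0 0 0.04 1;0 0.016 0 0 0 0.04 1;0 0 0 0 0 0 1")

```text
time: 15.12
position: [0.5025, 0.1418, 0.1592]
tool_rot: [3.091, 0.556, 0.003]
ft_force: [0.7, -2.0, 4.6]
grip_width: 0.133
grip_force: 30.0
```

```bash
python3 -c "from h import *;rep()"
```

```text
t 15.125 pos [0.5025 0.1418 0.1592] yaw 0.356 F tool [-0.1  2.2 -4.6] Tq tool [-0.629 -0.159 -0.062]
```

>>> jog_arm(rows="0 0.012 0 0 0 0.03 1;0 0.008 0 0 0 0.02 1;0 0 0 0 0 0 1")

```text
time: 15.5
position: [0.5026, 0.1416, 0.1592]
tool_rot: [3.104, 0.479, 0.003]
ft_force: [0.9, -2.2, 4.9]
grip_width: 0.136
grip_force: 30.0
```

```bash
python3 -c "from h import *;rep()"
```

```text
t 15.5 pos [0.5026 0.1416 0.1592] yaw 0.306 F tool [ 0.2  2.3 -4.9] Tq tool [-0.706 -0.067 -0.06 ]
```

>>> jog_arm(rows="0 0.008 0 0 0 0.02 1;0 0.008 0 0 0 0.02 1;0 0 0 0 0 0 1")

```text
time: 15.88
position: [0.5026, 0.1414, 0.1592]
tool_rot: [3.113, 0.417, 0.003]
ft_force: [0.2, -2.9, 4.3]
grip_width: 0.134
grip_force: 30.0
```

```bash
python3 -c "from h import *;rep()"
```

```text
t 15.875 pos [0.5026 0.1414 0.1592] yaw 0.266 F tool [-0.6  2.9 -4.3] Tq tool [-0.631 -0.04  -0.032]
```

>>> jog_arm(rows="0 0.005 0 0 0 0.02 1;0 0.005 0 0 0 0.02 1;0 0 0 0 0 0 1")

```text
time: 16.25
position: [0.5027, 0.1413, 0.1592]
tool_rot: [3.121, 0.354, 0.003]
ft_force: [-0.4, -2.5, 5.0]
grip_width: 0.135
grip_force: 30.0
```

```bash
python3 -c "from h import *;rep()"
```

```text
t 16.25 pos [0.5027 0.1413 0.1592] yaw 0.226 F tool [-0.9  2.4 -5. ] Tq tool [-0.669 -0.053 -0.067]
```

>>> jog_arm(rows="0 0.005 0 0 0 0.02 1;0 0.005 0 0 0 0.02 1;0 0 0 0 0 0 1")

```text
time: 16.62
position: [0.5027, 0.1411, 0.1592]
tool_rot: [3.127, 0.292, 0.003]
ft_force: [0.1, -2.8, 5.6]
grip_width: 0.14
grip_force: 30.0
```

```bash
python3 -c "from h import *;rep()"
```

```text
t 16.625 pos [0.5027 0.1411 0.1592] yaw 0.186 F tool [-0.4  2.8 -5.6] Tq tool [-0.696 -0.05  -0.089]
```

>>> jog_arm(rows="0 0.005 0 0 0 0.02 1;0 0 0 0 0 0 1")

```text
time: 16.88
position: [0.5027, 0.1411, 0.1592]
tool_rot: [3.13, 0.261, 0.003]
ft_force: [1.0, -2.5, 4.7]
grip_width: 0.134
grip_force: 30.0
```

```bash
python3 -c "from h import *;rep()"
```

```text
t 16.875 pos [0.5027 0.1411 0.1592] yaw 0.167 F tool [ 0.6  2.6 -4.7] Tq tool [-0.688 -0.009 -0.245]
```

>>> jog_arm(rows="0 0.005 0 0 0 0.02 1;0 0 0 0 0 0 1")

```text
time: 17.12
position: [0.5027, 0.141, 0.1592]
tool_rot: [3.132, 0.23, 0.003]
ft_force: [1.1, -3.3, 4.7]
grip_width: 0.134
grip_force: 30.0
```

```bash
python3 -c "from h import *;rep()"
```

```text
t 17.125 pos [0.5027 0.141  0.1592] yaw 0.147 F tool [ 0.6  3.4 -4.7] Tq tool [-0.694  0.003 -0.233]
```

The torque stepped from 0.06 to 0.24 N m at yaw ≈ 0.17, so the lock is at its stop. I'll back off to the middle of the play and check the torque before drawing the key.

>>> jog_arm(rows="0 -0.02 0 0 0 -0.06 1;0 -0.03 0 0 0 -0.07 1;0 0 0 0 0 0 1")

```text
time: 17.5
position: [0.5026, 0.1416, 0.1592]
tool_rot: [3.111, 0.433, 0.003]
ft_force: [1.5, -1.7, 5.3]
grip_width: 0.137
grip_force: 30.0
```

```bash
python3 -c "from h import *;rep()"
```

```text
t 17.5 pos [0.5026 0.1416 0.1592] yaw 0.277 F tool [ 1.   2.1 -5.3] Tq tool [-0.593 -0.08  -0.014]
```

>>> jog_arm(rows="0 0.02 -0.2 0 0 0 1;0 0 -0.4 0 0 0 1;0 0 -0.5 0 0 0 1;0 0 -0.5 0 0 0 1;0 0 -0.5 0 0 0 1")

```text
time: 18.12
position: [0.501, 0.1423, 0.1799]
tool_rot: [-3.111, -0.429, 0.002]
ft_force: [-0.2, -0.3, -1.3]
grip_width: 0.137
grip_force: 30.0
```

```bash
python3 -c "from h import *;rep()"
```

```text
t 18.125 pos [0.501  0.1423 0.1799] yaw 0.274 F tool [-0.3  0.2  1.3] Tq tool [ 0.006 -0.013 -0.032]
```

>>> jog_arm(rows="0 0 -0.8 0 0 0 1;0 0 -1 0 0 0 1;0 0 -1 0 0 0 1;0 0 -1 0 0 0 1;0 0 0 0 0 0 1")

```text
time: 18.75
position: [0.5024, 0.1419, 0.2186]
tool_rot: [3.112, 0.429, 0.003]
ft_force: [0.3, -0.4, -0.6]
grip_width: 0.135
grip_force: 30.0
```

>>> jog_arm(rows="-1.5 0 0 0 0 0 1;-2 0 0 0 0 0 1;0 0 0 0 0 0 1;0 0 0 0 0 0 1")

```text
time: 19.25
position: [0.4686, 0.1322, 0.2175]
tool_rot: [3.112, 0.428, 0.001]
ft_force: [1.3, -0.5, 0.1]
grip_width: 0.136
grip_force: 30.0
```

```bash
python3 - <<'E'
from h import *
rep();togo([.5167,-.2545,.2205],1.949)
w=get('wrist'); s,q,Rm,y=st();np.savez('w4.npz',**w,q=q,Rm=Rm)
print('tip',proj(w,q+Rm@[-.0038,.0003,.0605]),proj(w,q+Rm@[.0012,.0003,.0605]))
cv2.imwrite('pics/w4.png',cv2.resize(w['img'][100:235,160:340],(800,600),interpolation=cv2.INTER_CUBIC))
E
```

```text
t 19.25 pos [0.4686 0.1322 0.2175] yaw 0.274 F tool [ 1.1  0.9 -0.1] Tq tool [ 0.014 -0.001 -0.033]
pos [0.4686 0.1322 0.2175] yaw 0.2736 shift cm [-5.82 38.54 -0.3 ] turn [ 5.0000e-04 -3.0000e-04 -1.6754e+00] t 19.25
tip [250.3726229  213.55350233] [250.39132233 206.85484658]
```

View pics/w4.png

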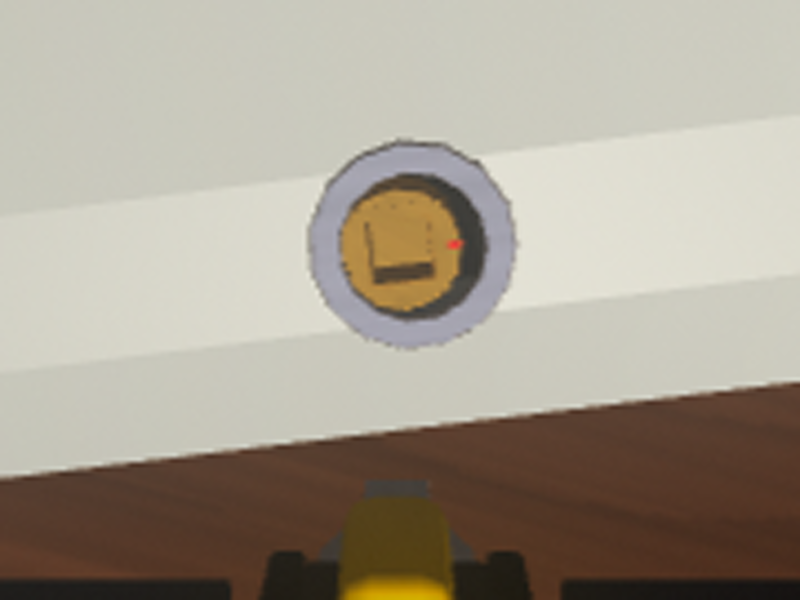

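The rotor is now square with the box: its sides tilt about −7°, the same as the box edge, so the box is locked. The shank is clear at (397,485). Returning to the block.

>>> jog_arm(rows="-0.5 2 -0.3 0 0 0 1;-0.7 4 0 0 0 0 1;-0.7 4.5 0 0 0 0 1;-0.7 4.5 0 0 0 0 1;-0.7 4.5 0 0 0 0 1")

```text
time: 19.92
position: [0.4898, -0.0659, 0.2204]
tool_rot: [-3.112, -0.429, -0.001]
ft_force: [0.3, 0.6, -0.4]
grip_width: 0.134
grip_force: 30.0
```

>>> jog_arm(rows="-0.7 4.5 0 0 0 0 1;-0.7 4.5 0 0 0 0 1;-0.6 4.5 0 0 0 0 1;-0.5 3.5 0 0 0 0 1;0 2 0 0 0 -0.12 1")

```text
time: 20.55
position: [0.5164, -0.257, 0.2197]
tool_rot: [-3.081, -0.615, 0.001]
ft_force: [0.4, 0.0, -1.0]
grip_width: 0.136
grip_force: 30.0
```

>>> jog_arm(rows="0 0 0 0 0 -0.17 1;0 0 0 0 0 -0.17 1;0 0 0 0 0 -0.17 1;0 0 0 0 0 -0.17 1;0 0 0 0 0 -0.17 1")

```text
time: 21.18
position: [0.5169, -0.2543, 0.22]
tool_rot: [-2.548, -1.837, -0.0]
ft_force: [-0.4, 0.7, -1.7]
grip_width: 0.134
grip_force: 30.0
```

>>> jog_arm(rows="0 0 0 0 0 -0.17 1;0 0 0 0 0 -0.17 1;0 0 0 0 0 -0.17 1;0 0 0 0 0 -0.17 1;0 0 0 0 0 0 1")

```text
time: 21.8
position: [0.5168, -0.2543, 0.2201]
tool_rot: [-1.799, -2.575, -0.001]
ft_force: [-0.9, -0.1, -0.7]
grip_width: 0.133
grip_force: 30.0
```

```bash
python3 -c "
from h import *
print(np.load('grasp.npy'));rep();togo([.5167,-.2545,.0705],1.949)"
```

```text
[ 0.51667632 -0.25447894  0.07051184  1.94875922]
t 21.8 pos [ 0.5168 -0.2543  0.2201] yaw 1.922 F tool [ 0.2 -0.9  0.7] Tq tool [-0.136 -0.017 -0.031]
pos [ 0.5168 -0.2543  0.2201] yaw 1.9219 shift cm [-3.000e-02 -1.000e-02  1.496e+01] turn [ 0.     -0.0007 -0.0271] t 21.8
```

>>> jog_arm(rows="0 0 2 0 0 -0.027 1;0.03 0.03 3 0 0 0 1;0 0 3 0 0 0 1;0 0 2.2 0 0 0 1;0 0 0.4 0 0 0 1")

```text
time: 22.42
position: [0.5156, -0.2533, 0.1127]
tool_rot: [-1.763, -2.596, 0.0]
ft_force: [0.4, -0.0, -0.4]
grip_width: 0.138
grip_force: 30.0
```

>>> jog_arm(rows="0 0 0.4 0 0 0 1;0 0 0.4 0 0 0 1;0 0 0 0 0 0 1")

```text
time: 22.8
position: [0.5167, -0.2539, 0.1069]
tool_rot: [1.762, 2.6, -0.0]
ft_force: [-0.0, 0.3, -0.0]
grip_width: 0.134
grip_force: 30.0
```

```bash
python3 -c "
from h import *
rep()"
```

```text
t 22.8 pos [ 0.5167 -0.2539  0.1069] yaw 1.95 F tool [0.3 0.1 0. ] Tq tool [-0.09  -0.091  0.002]
```

>>> jog_arm(rows="0 0 0.2 0 0 0 1;0 0 0.2 0 0 0 1;0 0 0.2 0 0 0 1;0 0 0.2 0 0 0 1;0 0 0 0 0 0 1")

```text
time: 23.42
position: [0.5163, -0.2539, 0.0983]
tool_rot: [-1.762, -2.601, 0.001]
ft_force: [-0.5, -0.1, -0.9]
grip_width: 0.134
grip_force: 30.0
```

```bash
python3 -c "
from h import *
rep()"
```

```text
t 23.425 pos [ 0.5163 -0.2539  0.0983] yaw 1.951 F tool [ 0.1 -0.5  0.9] Tq tool [-0.021 -0.214  0.002]
```

In the hole with no force. Continuing down to where the key was seated (TCP z 0.0705).

>>> jog_arm(rows="0 0 0.5 0 0 0 1;0 0 0.5 0 0 0 1;0 0 0.5 0 0 0 1;0 0 0.4 0 0 0 1;0 0 0 0 0 0 1")

```text
time: 24.05
position: [0.5161, -0.2539, 0.0789]
tool_rot: [-1.762, -2.6, 0.001]
ft_force: [-1.4, -0.9, -2.1]
grip_width: 0.134
grip_force: 30.0
```

>>> jog_arm(rows="0 0 0.3 0 0 0 1;0 0 0.25 0 0 0 1;0 0 0.2 0 0 0 1;0 0 0 0 0 0 1")

```text
time: 24.55
position: [0.5164, -0.2539, 0.0719]
tool_rot: [1.762, 2.601, -0.0]
ft_force: [0.3, -3.1, -1.4]
grip_width: 0.135
grip_force: 30.0
```

```bash
python3 -c "
from h import *
rep()"
```

```text
t 24.55 pos [ 0.5164 -0.2539  0.0719] yaw 1.951 F tool [-3.  -0.9  1.4] Tq tool [ 0.275 -0.645  0.037]
```

>>> jog_arm(rows="-0.08 0 0.05 0 0 0 1;0 0 0.06 0 0 0 1;0 0 0.05 0 0 0 1;0 0 0 0 0 0 1")

```text
time: 25.05
position: [0.5169, -0.2544, 0.0704]
tool_rot: [1.762, 2.601, 0.0]
ft_force: [-0.2, -1.0, -1.2]
grip_width: 0.137
grip_force: 30.0
```

```bash
python3 -c "
from h import *
rep()"
```

```text
t 25.05 pos [ 0.5169 -0.2544  0.0704] yaw 1.951 F tool [-0.9 -0.5  1.2] Tq tool [ 0.101 -0.366  0.03 ]
```

>>> jog_arm(rows="0 0 0.04 0 0 0 1;0 0 0.04 0 0 0 1;0 0 0 0 0 0 1")

```text
time: 25.42
position: [0.517, -0.2544, 0.0704]
tool_rot: [1.762, 2.601, -0.0]
ft_force: [-1.9, -0.2, 4.9]
grip_width: 0.137
grip_force: 30.0
```

```bash
python3 -c "
from h import *
rep()"
```

```text
t 25.425 pos [ 0.517  -0.2544  0.0704] yaw 1.951 F tool [ 0.5 -1.9 -4.9] Tq tool [ 0.482  0.098 -0.022]
```

The barrel is resting on the block with about 5 N. Releasing.

>>> jog_arm(rows="0 0 -0.05 0 0 0 1;0 0 0 0 0 0 0.5;0 0 0 0 0 0 0;0 0 0 0 0 0 -0.5;0 0 0 0 0 0 -1")

```text
time: 26.05
position: [0.5169, -0.2543, 0.07]
tool_rot: [-1.762, -2.601, -0.0]
ft_force: [-0.5, -0.5, 0.1]
grip_width: 0.502
grip_force: 0.0
```

>>> jog_arm(rows="0 0 0 0 0 0 -1;0 0 0 0 0 0 -1;0 0 0 0 0 0 -1;0 0 0 0 0 0 -1;0 0 0 0 0 0 -1")

```text
time: 26.68
position: [0.5168, -0.2545, 0.0702]
tool_rot: [1.762, 2.601, -0.0]
ft_force: [0.1, -0.1, 0.1]
grip_width: 0.984
grip_force: 0.0
```

>>> jog_arm(rows="0 0 -1 0 0 0 -1;0 0 -2.5 0 0 0 -1;0 0 -4 0 0 0 -1;0 0 -4 0 0 0 -1;0 0 -3 0 0 0 -1")

```text
time: 27.3
position: [0.5174, -0.2546, 0.2181]
tool_rot: [1.76, 2.599, 0.0]
ft_force: [0.0, 0.1, -0.7]
grip_width: 1.001
grip_force: 0.0
```

>>> jog_arm(rows="0 0 0 0 0 0 -1;0 0 0 0 0 0 -1;0 0 0 0 0 0 -1;0 0 0 0 0 0 -1")

```text
time: 27.8
position: [0.5163, -0.2542, 0.2141]
tool_rot: [-1.761, -2.6, 0.0]
ft_force: [-0.2, -0.7, 0.1]
grip_width: 1.002
grip_force: 0.0
```

```bash
python3 - <<'E'
from h import *
rep();w=get('wrist');b=get('side')
cv2.imwrite('pics/w5.png',np.hstack([cv2.resize(w['img'][0:260,130:390],(480,480)),cv2.resize(b['img'][180:300,180:260],(320,480),interpolation=cv2.INTER_CUBIC)]))
E
```

```text
t 27.8 pos [ 0.5163 -0.2542  0.2141] yaw 1.951 F tool [-0.6 -0.5 -0.1] Tq tool [-0.09  -0.076 -0.018]
```

View pics/w5.png

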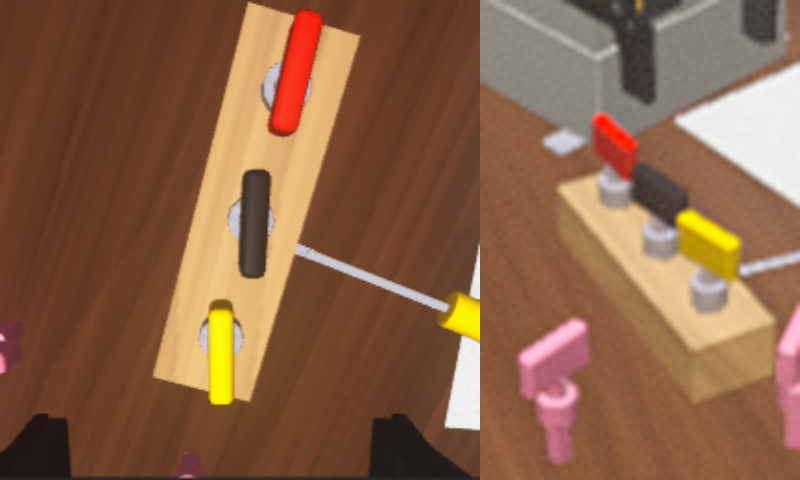

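The yellow key stands upright and seated in its own hole, at (221,350) in the left crop. The other keys, the driver and the pink pieces look untouched, and the gripper is clear. Handing in.

```bash
python3 -c "
from bench import ticket
print(ticket.close_job())"
```

```text
the job is handed in; nothing more can be done
None
```

The job is handed in after 27.8 s of the 72 s allowed: the box is locked, with the lock turned clockwise to its stop, and the yellow key is back upright in its own hole with the gripper clear.

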